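# Lids back on the stoneware

### The job

The stoneware is washed and dry: put each of the four lids back on the dish it belongs to, by shape and size, so that it sits level and fully home in the rim. Set the lids down rather than dropping them, and leave the four dishes, the wooden spoon and the egg cup standing where they are.

Things in the scene. Friction and masses are not known exactly. Their poses are not given: they have to be found in the camera images.
- crock_lid_c (a point): Large round stoneware lid, plate 120 mm across, 0.26 kg, lying grip up, 46 mm tall in all: tapered locating rim 10 mm (4 mm slack all round in its dish's mouth at the root, 9 mm at the foot), plate 8 mm, then a round knob 26 mm across, 28 mm tall. This point is its centre, 23 mm above its lowest edge, 5 mm above the plate's top; z up. Home: 13 mm above its dish's rim.
- pot_lid_c (a point): Small round stoneware lid, plate 80 mm across, 0.11 kg, lying grip up, 46 mm tall in all: tapered locating rim 10 mm (4 mm slack all round in its dish's mouth at the root, 9 mm at the foot), plate 8 mm, then a round knob 26 mm across, 28 mm tall. This point is its centre, 23 mm above its lowest edge, 5 mm above the plate's top; z up. Home: 13 mm above its dish's rim.
- butter_lid_c (a point): Square stoneware lid, plate 104 x 104 mm, 0.22 kg, lying grip up, 46 mm tall in all: tapered locating rim 10 mm (4 mm slack all round in its dish's mouth at the root, 9 mm at the foot), plate 8 mm, then a bar grip 44 mm along x, 18 mm along y, 28 mm tall. This point is its centre, 23 mm above its lowest edge, 5 mm above the plate's top; z up, x and y along its edges. Home: 13 mm above its dish's rim.
- terrine_lid_c (a point): Oblong stoneware lid, plate 146 mm (x) x 92 mm (y), 0.27 kg, lying grip up, 46 mm tall in all: tapered locating rim 10 mm (4 mm slack all round in its dish's mouth at the root, 9 mm at the foot), plate 8 mm, then a bar grip 60 mm along x, 18 mm along y, 28 mm tall. This point is its centre, 23 mm above its lowest edge, 5 mm above the plate's top; z up. Home: 13 mm above its dish's rim.
- crock: Large round open stoneware crock, 120 mm across and 66 mm tall, wall 6 mm, about 0.7 kg, loose. Origin at the centre of its underside, z up.
- pot: Small round open stoneware pot, 80 mm across and 56 mm tall, wall 6 mm, about 0.32 kg, loose. Origin at the centre of its underside, z up.
- butter: Square open stoneware butter dish, 104 x 104 mm and 46 mm tall, wall 7 mm, about 0.5 kg, loose. Origin at the centre of its underside, z up, x and y along its sides.
- terrine: Oblong open stoneware terrine, 146 mm (along x) x 92 mm (along y) and 60 mm tall, wall 7 mm, about 0.65 kg, loose. Origin at the centre of its underside, z up.
- spoon: Small wooden spoon lying on the ledge, 170 mm long, 11 mm thick; a bystander, loose. Origin under its middle, x along it towards the bowl.
- egg_cup: White porcelain egg cup, 48 mm across and 60 mm tall; a bystander, loose. Origin at the centre of its underside.
Mind the look-alikes: they are no part of the job. Leave any black or blue look-alike of the part that bears terrine_lid_c alone. What is shaped like the part that bears butter_lid_c but turquoise is not meant.

How it is judged:
By the outcome, as a careful person would: the job done as asked, in the order asked, and still so for the second after the job is handed in, with the robot touching nothing.
It also fails if it takes over 128 s, if anything falls off the work surface, if the arm or the gripper's body presses on something with over 40 N, if the wrist force passes 120 N, or if a joint passes its speed limit or range.

### The arm

A 6-joint arm with a two-finger parallel gripper is mounted at the origin on the work surface. World frame = base frame: x ahead of the robot, y to its left, z up, the work surface at z = 0. Lengths are in m, angles in rad, forces in N, time in s.
With the tool pointing down it reaches from about 0.35 to 0.875 m from the base axis. Payload 4.2 kg.
Tool frame: the origin (TCP) lies at the very end of the fingers, on their centre line; the grasp point (between the pads) lies 19 mm behind it; z points along the fingers, y is the line along which they close (so a half turn about z gives the same grasp; the last joint's range is limited). The gripper opens to 87 mm and grips with 3 to 60 N. Pads are 19 mm wide; open, the fingers measure 117 mm over their backs; the gripper's body (75 mm by 190 mm) begins 51 mm behind the grasp point.
Start: joints at [1.546, 0.385, 0.008, 0, -1.194, -0.259], TCP at [0.175, 0.6, 0.223] pointing down, gripper open.
Joint ranges: [-3.14, 3.14], [-1.21, 2.06], [-1.07, 1.41], [-3.16, 2.05], [-2.99, -0.16], [-3.1, 3.1]. Speed limits (rad/s): [2.79, 2.79, 3.14, 3.14, 3.14, 3.14].

### API

Orientations are given as a rotation vector (axis times angle).
In Python, from bench import telemetry, grab_frame, workorder, spotter gives the robot as it stands. The module is installed in compiled form; this text tells all that it offers.
- The arm moves only by the tool arm_command, never from a script. Its argument "moves" is a list that holds one entry, the list of rows, each a list of 7 numbers: the gripper's target within -1 to 1 (fully open at 1, half-way at 0, shut at -1), then the shift along the tool's x, y, z in cm, then the turn, a rotation vector about the tool's x, y, z in degrees. A call has 1 to 8 rows; each row shifts and turns the commanded pose from where the row before left it, along the tool's axes as they then stand; what a row does not reach is not made up. A row lasts 1/10 s, in which the tool goes at most 50 mm and 8.59 degrees, less where a joint would pass 70% of its speed; a pose out of reach is approached as far as the arm can. A call with a gripper value outside its range is refused whole. The fingers move at their own pace and stop on an object; the grip force is fixed at half the most. Time passes only in rows, so rows that do not move let the fingers close. It gives the time, the measured TCP pose, the force, the opening and the grip force at its end, in the units of the state.
- telemetry.read_state(): the state, without advancing time (a new reading comes with each control period).
- grab_frame(name): name is "side" or "top" or "wrist"; returns a dict with "frame" (480x640x3 uint8, red, green, blue), "K" (3x3 intrinsics, pixels), "extrinsics" (4x4, takes a point from world to camera coordinates); the wrist camera has in their place "tool_from_camera" (4x4, takes a point from camera to tool coordinates, whose origin is the TCP and whose axes are the flange's). Camera axes: x right, y up, looking along -z (the intrinsics and any distortion apply to the point x, -y, -z); pixel columns grow to the right and rows downward; lengths in m; the calibration is good to about 2 mm. A picture is of the moment at which its call begins: read the wrist's pose just before it. There is no depth.
- workorder.close_job(): hands the job in; it is judged then, once.
Trained networks look in a picture, given as the dict that the camera call returned (one of the last four; its "shot" number tells which), for a name from the list of things; names that differ only in an ending like _2 or _b are one class to them, and where a whole thing is asked for, a point or a joint stands for the part that bears it (a point fixed in the world has none). Each returns a list of dicts, best first, with "conf" (0 to 1); they miss things now and then, are a little off and sometimes report something else, mostly with a low value. They report only what shows in the picture. A call takes as long as a camera call. They do not tell look-alikes from the thing itself.
- spotter.boxes_of(picture, target): "rect" ([left, top, right, bottom] in pixels, round what is visible of it).
The state is a dict: "t": time; "joint_positions": joint angles; "qd": joint speeds; "effort": joint torques, N m; "tcp_pos": TCP position; "tcp_rot": TCP orientation; "ft_force": force on the tool from outside, world axes, zero at the start; "wrist_torque": the same for the moment, N m; "finger_gap": opening from 0.0 (shut) to 1.0 (fully open); "gripper_force": force on a finger pad.
Only numpy, scipy, OpenCV 4.12 (cv2) and the standard library are available. Lean on these libraries where they do the work, as an engineer would, in place of code of your own. Each camera call takes 0.05 s, during which the arm holds its last target. There are 200 camera calls.

## Working session

There is one attempt and no reset: what is moved stays moved. The work goes in short steps, Python scripts to look and compute and a tool call to move; the robot and the scene stay as the last step left them, time stands still between calls to the robot, and variables do not carry over. Pictures are saved under pics/ and viewed, at most 16 in all, crops included, and the job is handed in when it is done.

Besides the shell and the picture viewer there is one more tool, called after "Request:" as name(argument=value, ...) on one line, values as JSON. arm_command: Moves the arm, as the interface text tells. Its arguments: {"type":"object","properties":{"moves":{"type":"array","items":{"type":"array","items":{"type":"array","items":{"type":"number"}}}}},"required":["moves"]}

```bash
mkdir -p pics; ls; python3 - <<'E'
from bench import telemetry, grab_frame, spotter
import cv2, numpy as np
np.set_printoptions(precision=4,suppress=True)
s=telemetry.read_state(); print({k:np.round(v,3) for k,v in s.items()})
names="crock_lid_c pot_lid_c butter_lid_c terrine_lid_c crock pot butter terrine spoon egg_cup".split()
for c in ("top","side"):
    p=grab_frame(c); print(c,p["K"],p["extrinsics"],p.keys())
    cv2.imwrite(f"pics/{c}0.png",p["frame"][:,:,::-1])
    for n in names:
        print(n,[(round(d["conf"],2),np.round(d["rect"]).astype(int).tolist()) for d in spotter.boxes_of(p,n)][:5])
E
```

```text
pics
{'t': np.float64(0.0), 'joint_positions': array([ 1.546,  0.386,  0.007, -0.001, -1.194, -0.259]), 'qd': array([-0.   , -0.   ,  0.001, -0.002, -0.001, -0.001]), 'effort': array([ -0.001, -39.066,  18.74 ,   4.22 ,   0.011,  -0.   ]), 'tcp_pos': array([0.175, 0.599, 0.221]), 'tcp_rot': array([ 3.108, -0.444, -0.   ]), 'ft_force': array([ 0.669, -0.669,  0.441]), 'wrist_torque': array([-0.013,  0.008, -0.013]), 'gripper_force': np.float64(0.0), 'finger_gap': np.float64(1.001)}
top [[439.7393   0.     316.7863]
 [  0.     439.7393 240.3605]
 [  0.       0.       1.    ]] [[-0.0143 -0.9997  0.0218 -0.02  ]
 [ 0.9917 -0.0114  0.1277 -0.4954]
 [-0.1274  0.0235  0.9916 -1.1606]
 [ 0.      0.      0.      1.    ]] dict_keys(['frame', 'K', 'extrinsics', 'shot'])
crock_lid_c [(0.83, [436, 206, 484, 252])]
pot_lid_c [(0.93, [209, 179, 234, 205])]
butter_lid_c [(0.74, [132, 156, 170, 194]), (0.72, [295, 151, 334, 197])]
terrine_lid_c [(0.77, [116, 304, 163, 366]), (0.6, [280, 221, 332, 283])]
crock [(0.81, [372, 165, 419, 213]), (0.27, [281, 222, 331, 284])]
pot [(0.63, [183, 272, 218, 302
[... 466 characters left out ...]
rame', 'K', 'extrinsics', 'shot'])
crock_lid_c [(0.91, [364, 392, 424, 450])]
pot_lid_c [(0.93, [339, 179, 371, 200])]
butter_lid_c [(0.87, [376, 230, 427, 275])]
terrine_lid_c [(0.97, [282, 242, 342, 288]), (0.8, [178, 153, 235, 175]), (0.64, [241, 174, 272, 208]), (0.56, [250, 444, 334, 480]), (0.2, [264, 334, 326, 417])]
crock [(0.67, [267, 127, 314, 168]), (0.56, [386, 294, 443, 354])]
pot [(0.87, [245, 176, 273, 208]), (0.53, [281, 238, 342, 291])]
butter [(0.89, [268, 127, 313, 167])]
terrine [(0.85, [263, 333, 326, 416]), (0.22, [366, 393, 423, 448])]
spoon [(0.67, [312, 327, 387, 359]), (0.41, [372, 234, 428, 275])]
egg_cup [(0.62, [320, 207, 338, 234]), (0.61, [268, 128, 316, 165])]
```

View pics/top0.png

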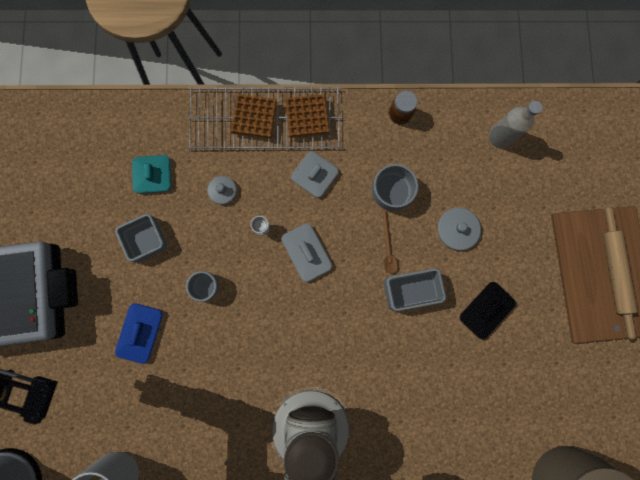

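View pics/side0.png

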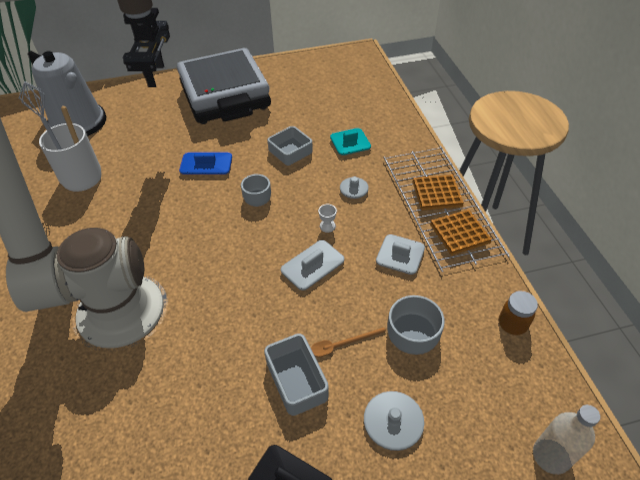

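The top view shows the grey lids: crock lid (460,229), pot lid (222,190), butter lid (315,174), terrine lid (307,252). The dishes are crock (396,188), pot (202,287), butter (141,239) and terrine (415,290). The blue, black and turquoise lids are look-alikes to leave alone.

The side view shows the same layout.

```bash
cat > h.py <<'E'
from bench import telemetry, grab_frame, spotter
import cv2, numpy as np
from scipy.spatial.transform import Rotation as Ro
np.set_printoptions(precision=4,suppress=True)
def cam(name):
    """picture, K, camera-to-world 4x4"""
    s=telemetry.read_state(); p=grab_frame(name)
    if name=="wrist":
        T=np.eye(4); T[:3,:3]=Ro.from_rotvec(s["tcp_rot"]).as_matrix(); T[:3,3]=s["tcp_pos"]
        return p,p["K"],T@p["tool_from_camera"]
    return p,p["K"],np.linalg.inv(p["extrinsics"])
def unproj(K,T,uv,z):
    uv=np.atleast_2d(uv).astype(float)
    d=np.c_[(uv[:,0]-K[0,2])/K[0,0],-(uv[:,1]-K[1,2])/K[1,1],-np.ones(len(uv))]@T[:3,:3].T
    o=T[:3,3]; return o+d*((z-o[2])/d[:,2])[:,None]
def proj(K,T,X):
    c=(np.atleast_2d(X)-T[:3,3])@T[:3,:3]
    return np.c_[K[0,0]*c[:,0]/-c[:,2]+K[0,2],-K[1,1]*c[:,1]/-c[:,2]+K[1,2]]
def yaw(s): return np.degrees(np.arctan2(*Ro.from_rotvec(s["tcp_rot"]).as_matrix()[[1,0],0]))
E
python3 - <<'E'
from h import *
p,K,T=cam("top")
for n,uv,z in [("crock_lid",(460,229),.015),("pot_lid",(222,191),.015),("butter_lid",(315,174),.015),("terrine_lid",(306,253),.015),("crock",(396,188),.05),("pot",(201,287),.04),("butter",(140,238),.04),("terrine",(415,290),.05),("cup",(260,225),.05)]: print(n,unproj(K,T,uv,z)[0])
p,K,T=cam("wrist"); print(K,p["tool_from_camera"]); print(yaw(telemetry.read_state()))
cv2.imwrite("pics/w0.png",p["frame"][:,:,::-1])
s=telemetry.read_state()
print("fov on table",unproj(K,T,[(0,0),(640,0),(640,480),(0,480)],0)-s["tcp_pos"])
E
```

```text
crock_lid [ 0.5245 -0.4255  0.015 ]
pot_lid [0.6385 0.2346 0.015 ]
butter_lid [ 0.685  -0.0245  0.015 ]
terrine_lid [0.4627 0.0032 0.015 ]
crock [ 0.634  -0.2438  0.05  ]
pot [0.3733 0.2815 0.04  ]
butter [0.5058 0.4461 0.04  ]
terrine [ 0.3574 -0.2839  0.05  ]
cup [0.5359 0.1253 0.05  ]
[[390.0566   0.     329.6006]
 [  0.     390.0566 241.4599]
 [  0.       0.       1.    ]] [[-0.0006  0.9559  0.2936  0.081 ]
 [ 1.      0.0009 -0.001  -0.0006]
 [-0.0012  0.2936 -0.9559 -0.1614]
 [ 0.      0.      0.      1.    ]]
-16.26197913698328
fov on table [[ 0.2542  0.2227 -0.2225]
 [ 0.0991 -0.3088 -0.2225]
 [-0.45   -0.2787 -0.2225]
 [-0.2213  0.4996 -0.2225]]
```

Request:
arm_command(moves=[[[1,0,0,-3,0,0,-8],[1,0,0,-3,0,0,-8.3],[1,0,0,-2,0,0,0]]])

```text
t: 1.5
tcp_pos: [0.1752, 0.6006, 0.3051]
tcp_rot: [-3.139, -0.005, -0.001]
ft_force: [-0.2, -0.4, -0.8]
finger_gap: 1.001
gripper_force: 0.0
```

Request:
arm_command(moves=[[[1,3.8,3.2,0,0,0,0],[1,3.8,3.2,0,0,0,0],[1,3.8,3.2,0,0,0,0],[1,3.8,3.2,0,0,0,0],[1,3.8,3.2,0,0,0,0],[1,3.8,3.2,0,0,0,0],[1,3.8,3.2,0,0,0,0],[1,3.8,3.2,0,0,0,0]]])

```text
t: 2.3
tcp_pos: [0.4804, 0.3427, 0.3029]
tcp_rot: [-3.141, -0.002, -0.001]
ft_force: [-0.0, 1.0, -0.2]
finger_gap: 0.997
gripper_force: 0.0
```

```bash
cat >> h.py <<'E'
from scipy.optimize import minimize
# name: (half x, half y or 0=round, z0, z1, grip half x, grip half y or 0)
M=dict(crock_lid=(.06,0,.010,.018,.013,0),pot_lid=(.04,0,.010,.018,.013,0),butter_lid=(.052,.052,.010,.018,.022,.009),
 terrine_lid=(.073,.046,.010,.018,.030,.009),crock=(.06,0,0,.066),pot=(.04,0,0,.056),butter=(.052,.052,0,.046),terrine=(.073,.046,0,.060))
P0=dict(crock_lid=(.5245,-.4255,0),pot_lid=(.6385,.2346,0),butter_lid=(.685,-.0245,45),terrine_lid=(.4627,.0032,30),
 crock=(.634,-.2438,0),pot=(.3733,.2815,0),butter=(.5058,.4461,20),terrine=(.3574,-.2839,-82))
A=np.linspace(0,2*np.pi,60,endpoint=False)
def prism(hx,hy,z0,z1):
    b=np.c_[hx*np.cos(A),hx*np.sin(A)] if not hy else np.array([(hx,hy),(-hx,hy),(-hx,-hy),(hx,-hy)])
    return np.vstack([np.c_[b,np.full(len(b),z)] for z in (z0,z1)])
def pose(X,q,dz=0):
    c,s=np.cos(np.radians(q[2])),np.sin(np.radians(q[2])); return np.c_[X[:,0]*c-X[:,1]*s+q[0],X[:,0]*s+X[:,1]*c+q[1],X[:,2]+dz]
S=4
def sil(K,T,n,q,off,shape,dz=0):
    m=M[n]; out=np.zeros(shape,np.uint8)
    parts=[prism(*m[:4])]+([prism(m[4],m[5],.018,.046)] if len(m)>4 else [])
    for X in parts:
        uv=(proj(K,T,pose(X,q,dz))-off+.5)*S-.5
        cv2.fillConvexPoly(out,cv2.convexHull(np.round(uv*16).astype(np.int32)),1,cv2.LINE_8,4)
    return out
def mask(f):
    hsv=cv2.cvtColor(f,cv2.COLOR_RGB2HSV)
    return ((hsv[...,1]<75)&(hsv[...,2]>40)).astype(np.uint8)
def fit(views,n,q0=None,dz=0):
    q0=np.array(P0[n] if q0 is None else q0,float); round_=M[n][1]==0; data=[]
    for p,K,T in views:
        X=prism(*M[n][:4])*[1.5,1.5,1]
        uv=proj(K,T,pose(X,q0,dz)); lo=np.floor(uv.min(0)).astype(int); hi=np.ceil(uv.max(0)).astype(int)
        lo=np.maximum(lo,0); hi=np.minimum(hi,[640,480])
        m=mask(p["frame"])[lo[1]:hi[1],lo[0]:hi[0]]
        _,lab=cv2.connectedComponents(m); c=sil(K,T,n,q0,lo,(m.shape[0]*S,m.shape[1]*S),dz)[S//2::S,S//2::S]
        k=np.bincount(lab[(c>0)&(m>0)]).argmax(); m=(lab==k).astype(np.uint8)
        ct,_=cv2.findContours(m,cv2.RETR_EXTERNAL,cv2.CHAIN_APPROX_NONE); cv2.drawContours(m,ct,-1,1,-1)
        m=(cv2.resize(m.astype(np.float32),None,fx=S,fy=S,interpolation=cv2.INTER_LINEAR)>.5).astype(np.uint8)
        data.append((K,T,lo,m))
    def cost(v):
        q=(q0[0]+v[0]/1e3,q0[1]+v[1]/1e3,q0[2]+(0 if round_ else v[2])); t=0
        for K,T,lo,m in data:
            s=sil(K,T,n,q,lo,m.shape,dz); t+=1-np.sum(s&m)/np.sum(s|m)
        return t/len(data)
    best=None
    for a in ([0] if round_ else [-20,0,20]):
        r=minimize(cost,[0,0,a][:2 if round_ else 3],method="Nelder-Mead",options=dict(initial_simplex=np.array([[0,0,a],[8,0,a],[0,8,a],[2,2,a+10]])[:3 if round_ else 4,:2 if round_ else 3],xatol=.05,fatol=1e-5))
        if best is None or r.fun<best.fun: best=r
    v=best.x; return np.array([q0[0]+v[0]/1e3,q0[1]+v[1]/1e3,q0[2]+(0 if round_ else v[2])]),best.fun
E
python3 - <<'E'
from h import *
t,s,w=cam("top"),cam("side"),cam("wrist")
cv2.imwrite("pics/w1.png",w[0]["frame"][:,:,::-1])
cv2.imwrite("pics/w1m.png",mask(w[0]["frame"])*255)
for n in M:
    for lab,v in (("top",[t]),("side",[s]),("wrist",[w])):
        try: q,c=fit(v,n); print(n,lab,q,round(c,3))
        except Exception as e: print(n,lab,"fail",str(e)[:50])
print(telemetry.read_state()["t"])
E
```

```text
bash:   531 Segmentation fault         python3 - <<'E'
from h import *
t,s,w=cam("top"),cam("side"),cam("wrist")
cv2.imwrite("pics/w1.png",w[0]["frame"][:,:,::-1])
cv2.imwrite("pics/w1m.png",mask(w[0]["frame"])*255)
for n in M:
    for lab,v in (("top",[t]),("side",[s]),("wrist",[w])):
        try: q,c=fit(v,n); print(n,lab,q,round(c,3))
        except Exception as e: print(n,lab,"fail",str(e)[:50])
print(telemetry.read_state()["t"])
E
```

View pics/w1.png

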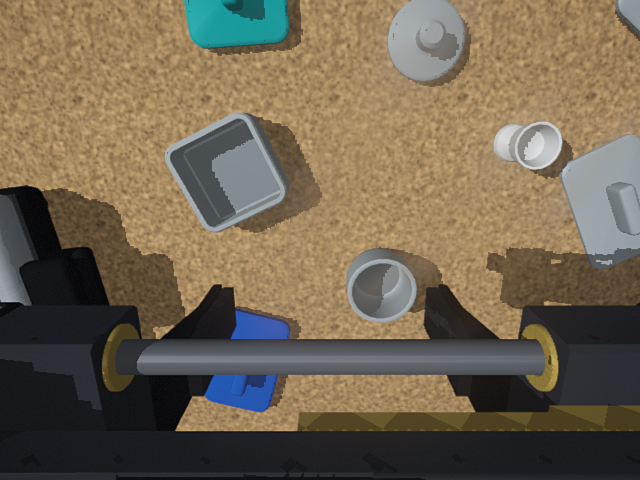

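The wrist view shows the butter dish (227,172), the pot (382,285), the pot lid (428,38) and part of the terrine lid (605,200). The gripper blocks rows below about 310. The fitter crashed on out-of-frame objects, so I'm adding a guard.

```bash
sed -i 's|^        lo=np.maximum(lo,0)|        v=proj(K,T,pose(prism(*M[n][:4]),q0,dz)); assert (v>2).all() and (v<[638,478]).all(), "out of view"\n&|' h.py
cat > all.py <<'E'
from h import *
import sys
V={c:cam(c) for c in sys.argv[1].split(",")}
for c in V: cv2.imwrite(f"pics/{c}_last.png",V[c][0]["frame"][:,:,::-1])
for n in (sys.argv[2].split(",") if len(sys.argv)>2 else M):
    for c in V:
        try: q,e=fit([V[c]],n); print(n,c,q,round(e,3),flush=True)
        except Exception as x: print(n,c,"fail",str(x)[:40])
E
python3 all.py top,side,wrist
```

```text
crock_lid top [ 0.5261 -0.4226  0.    ] 0.027
crock_lid side [ 0.5289 -0.4217  0.    ] 0.017
crock_lid wrist fail out of view
pot_lid top [0.6426 0.2363 0.    ] 0.035
pot_lid side [0.6458 0.2356 0.    ] 0.039
pot_lid wrist fail out of view
butter_lid top [ 0.6853 -0.0229 53.7739] 0.037
butter_lid side [ 0.6884 -0.0227 53.8461] 0.041
butter_lid wrist fail out of view
terrine_lid top [ 0.4658  0.0025 27.1489] 0.042
terrine_lid side [ 0.4691  0.003  26.9219] 0.036
terrine_lid wrist fail out of view
crock top [ 0.64   -0.2416  0.    ] 0.047
crock side [ 0.6437 -0.2335  0.    ] 0.066
crock wrist fail out of view
pot top [0.376  0.2805 0.    ] 0.053
pot side [0.3805 0.2872 0.    ] 0.106
pot wrist [0.378 0.281 0.   ] 0.081
butter top [ 0.4378  0.4449 88.9366] 0.638
butter side [ 0.5119  0.4521 19.7607] 0.111
butter wrist [ 0.5098  0.4512 24.8726] 0.047
terrine top [  0.3594  -0.285  -80.2437] 0.038
terrine side [  0.3625  -0.2802 -80.6963] 0.048
terrine wrist fail out of view
```

Request:
arm_command(moves=[[[1,-3.2,-0.5,1.2,0,0,0],[1,-3.2,-0.5,1.2,0,0,0],[1,-3.2,-0.5,1.2,0,0,0],[1,-3.2,-0.5,1.2,0,0,0],[1,0,0,0,0,0,0],[1,0,0,0,0,0,0]]])

```text
t: 3.2
tcp_pos: [0.3498, 0.3652, 0.2551]
tcp_rot: [-3.141, -0.007, -0.001]
ft_force: [0.6, 0.1, 0.5]
finger_gap: 1.001
gripper_force: 0.0
```

```bash
python3 all.py wrist pot,butter
```

```text
pot wrist [0.3785 0.2818 0.    ] 0.046
butter wrist fail out of view
```

Request:
arm_command(moves=[[[1,4.2,2.5,0,0,0,0],[1,4.2,2.5,0,0,0,0],[1,4.2,2.5,0,0,0,0],[1,4.2,2.5,0,0,0,0],[1,4.2,2.5,0,0,0,0],[1,0,0,0,0,0,0],[1,0,0,0,0,0,0]]])

```text
t: 3.95
tcp_pos: [0.5627, 0.2382, 0.2539]
tcp_rot: [3.141, -0.004, -0.001]
ft_force: [-0.3, -0.8, -0.3]
finger_gap: 1.001
gripper_force: 0.0
```

```bash
python3 all.py wrist pot_lid,butter; python3 -c "
from h import *
s=telemetry.read_state();print(s['tcp_pos'],yaw(s))"
```

```text
pot_lid wrist [0.6451 0.2387 0.    ] 0.013
butter wrist [ 0.5105  0.4511 24.7048] 0.094
[0.5618 0.2389 0.2543] -0.03883460575474767
```

Request:
arm_command(moves=[[[1,2.8,0,3.8,0,0,0],[1,2.8,0,3.8,0,0,0],[1,2.8,0,3.8,0,0,0],[1,0,0,4,0,0,0],[1,0,0,4,0,0,0],[1,0,0,2.5,0,0,0],[1,0,0,1.3,0,0,0],[1,0,0,0,0,0,0]]])

```text
t: 4.8
tcp_pos: [0.6439, 0.2398, 0.0211]
tcp_rot: [3.14, 0.003, -0.004]
ft_force: [-0.6, -0.1, 0.3]
finger_gap: 0.996
gripper_force: 0.0
```

Request:
arm_command(moves=[[[-1,0,0,0,0,0,0],[-1,0,0,0,0,0,0],[-1,0,0,0,0,0,0],[-1,0,0,0,0,0,0],[-1,0,0,0,0,0,0],[-1,0,0,0,0,0,0]]])

```text
t: 5.4
tcp_pos: [0.6453, 0.2393, 0.0228]
tcp_rot: [-3.141, -0.001, -0.0]
ft_force: [-0.2, -0.4, -0.2]
finger_gap: 0.542
gripper_force: 0.0
```

Request:
arm_command(moves=[[[-1,0,0,0,0,0,0],[-1,0,0,0,0,0,0],[-1,0,0,0,0,0,0],[-1,0,0,0,0,0,0],[-1,0,0,0,0,0,0],[-1,0,0,0,0,0,0]]])

```text
t: 6.0
tcp_pos: [0.6452, 0.2392, 0.0225]
tcp_rot: [3.141, 0.001, -0.0]
ft_force: [0.8, -0.1, -0.5]
finger_gap: 0.292
gripper_force: 30.0
```

Request:
arm_command(moves=[[[-1,0,0,-1,0,0,0],[-1,0,0,-2.5,0,0,0],[-1,0,0,-3.5,0,0,0],[-1,0,0,-3,0,0,0],[-1,0,0,-1,0,0,0],[-1,0,0,0,0,0,0]]])

```text
t: 6.6
tcp_pos: [0.6459, 0.2399, 0.1347]
tcp_rot: [-3.139, -0.001, -0.005]
ft_force: [-0.3, 0.0, -1.6]
finger_gap: 0.289
gripper_force: 30.0
```

```bash
python3 all.py top,wrist crock && cp pics/wrist_last.png pics/g1.png
```

```text
crock top [ 0.64   -0.2416  0.    ] 0.047
crock wrist fail out of view
```

View pics/g1.png

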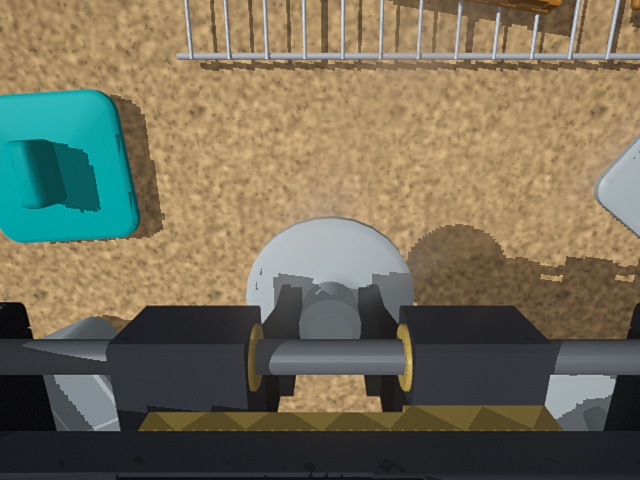

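Request:
arm_command(moves=[[[-1,-4.45,-0.7,0,0,0,0],[-1,-4.45,-0.7,0,0,0,0],[-1,-4.45,-0.7,0,0,0,0],[-1,-4.45,-0.7,0,0,0,0],[-1,-4.45,-0.7,0,0,0,0],[-1,-4.45,-0.7,0,0,0,0],[-1,0,0,2,0,0,0],[-1,0,0,2,0,0,0]]])

```text
t: 7.5
tcp_pos: [0.3764, 0.2808, 0.0914]
tcp_rot: [3.141, 0.005, -0.001]
ft_force: [-0.3, 0.0, -1.9]
finger_gap: 0.292
gripper_force: 30.0
```

Request:
arm_command(moves=[[[-1,0,0,0.5,0,0,0],[-1,0,0,0.5,0,0,0],[-1,0,0,0.4,0,0,0],[-1,0,0,0.3,0,0,0],[-1,0,0,0.3,0,0,0],[-1,0,0,0,0,0,0]]])

```text
t: 8.1
tcp_pos: [0.3783, 0.281, 0.0724]
tcp_rot: [3.141, 0.0, -0.0]
ft_force: [-0.7, -0.1, -0.6]
finger_gap: 0.289
gripper_force: 30.0
```

Request:
arm_command(moves=[[[-1,0,0,0.2,0,0,0],[-1,0,0,0.15,0,0,0],[-1,0,0,0.1,0,0,0],[-1,0,0,0,0,0,0],[-1,0,0,0,0,0,0]]])

```text
t: 8.6
tcp_pos: [0.3782, 0.2812, 0.0684]
tcp_rot: [-3.141, -0.001, -0.0]
ft_force: [-0.7, -0.6, 2.5]
finger_gap: 0.288
gripper_force: 30.0
```

```bash
python3 - <<'E'
from h import *
for c in ("side","top"):
    p,K,T=cam(c); u,v=proj(K,T,[.378,.282,.06])[0].astype(int)
    print(c,u,v); im=p["frame"][max(v-45,0):v+45,u-60:u+60,::-1]
    cv2.imwrite(f"pics/{c}_pot.png",cv2.resize(im,None,fx=5,fy=5,interpolation=cv2.INTER_CUBIC))
print(telemetry.read_state()["ft_force"])
E
```

```text
side 254 181
top 199 285
[-0.5959 -0.1386  3.6659]
```

View pics/side_pot.png

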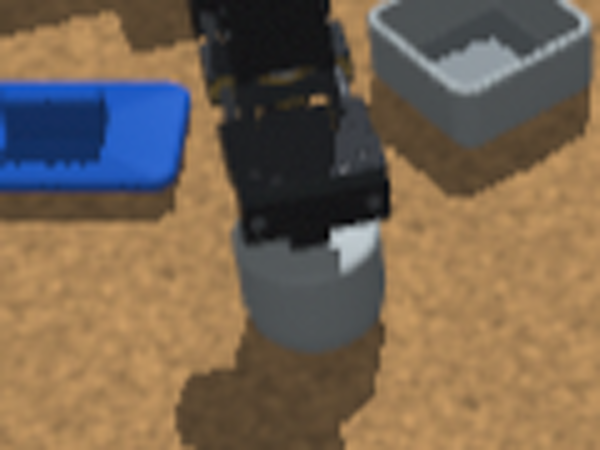

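Request:
arm_command(moves=[[[1,0,0,0,0,0,0],[1,0,0,0,0,0,0],[1,0,0,0,0,0,0],[1,0,0,0,0,0,0],[1,0,0,0,0,0,0],[1,0,0,-0.5,0,0,0],[1,0,0,-2,0,0,0],[1,0,0,-4,0,0,0]]])

```text
t: 9.5
tcp_pos: [0.3768, 0.2794, 0.1316]
tcp_rot: [3.136, 0.0, -0.007]
ft_force: [-0.2, 1.1, -1.1]
finger_gap: 0.932
gripper_force: 0.0
```

Request:
arm_command(moves=[[[1,0,0,-5,0,0,0],[1,0,0,-5,0,0,0],[1,0,5,-1.7,0,0,0],[1,0,5,0,0,0,0],[1,0,5,0,0,0,0],[1,0,5,0,0,0,0],[1,0,5,0,0,0,0],[1,0,2.8,0,0,0,0]]])

```text
t: 10.3
tcp_pos: [0.3773, 0.0031, 0.2497]
tcp_rot: [-3.141, 0.002, -0.001]
ft_force: [0.5, 1.0, 0.5]
finger_gap: 1.0
gripper_force: 0.0
```

```bash
python3 - <<'E'
from h import *
V={c:cam(c) for c in ("top","side","wrist")}
for c in ("top","side"):
    print(c,"pot",fit([V[c]],"pot",(.3785,.2818,0)),"lid",fit([V[c]],"pot_lid",(.3785,.2818,0),.046))
print(fit([V["wrist"]],"terrine_lid",(.467,.003,27))); print(telemetry.read_state()["tcp_pos"])
p,K,T=V["side"]; im=p["frame"][135:225,195:315,::-1]
cv2.imwrite("pics/a.png",np.hstack([cv2.resize(im,(400,300),interpolation=cv2.INTER_CUBIC),cv2.resize(V["wrist"][0]["frame"][:,:,::-1],(400,300))]))
E
```

```text
top pot (array([0.3578, 0.2728, 0.    ]), np.float64(0.37440180586907446)) lid (array([0.3739, 0.2765, 0.    ]), np.float64(0.3787101863721527))
side pot (array([0.3399, 0.331 , 0.    ]), np.float64(0.5892482915717541)) lid (array([0.3634, 0.2716, 0.    ]), np.float64(0.5838238278871524))
(array([ 0.4677,  0.0048, 27.2046]), np.float64(0.058967092707188695))
[0.3781 0.0044 0.2496]
```

View pics/a.png

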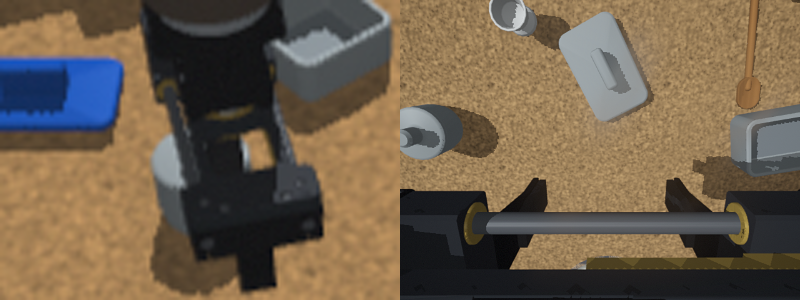

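The pot lid looks seated, and the terrine lid is in clear view. Next I'll survey the remaining parts with the wrist camera.

Request:
arm_command(moves=[[[1,-0.8,4.4,0,0,0,0],[1,-0.8,4.4,0,0,0,0],[1,-0.8,4.4,0,0,0,0],[1,-0.8,4.4,0,0,0,0],[1,-0.8,4.4,0,0,0,0],[1,-0.8,4.4,0,0,0,0],[1,0,0,0,0,0,0],[1,0,0,0,0,0,0]]])

```text
t: 11.25
tcp_pos: [0.3306, -0.2585, 0.2489]
tcp_rot: [-3.141, 0.002, 0.001]
ft_force: [-0.3, -0.0, -0.1]
finger_gap: 1.0
gripper_force: 0.0
```

```bash
python3 - <<'E'
from h import *
V={c:cam(c) for c in ("top","side","wrist")}
for c in ("top","side"):
    print(c,"pot",fit([V[c]],"pot",(.3785,.2818,0)),"lid",fit([V[c]],"pot_lid",(.3785,.2818,0),.046))
cv2.imwrite("pics/wt.png",V["wrist"][0]["frame"][:,:,::-1])
print(fit([V["wrist"]],"terrine",(.362,-.283,-80)))
E
```

```text
top pot (array([0.376 , 0.2822, 0.    ]), np.float64(0.057195311396695425)) lid (array([0.3758, 0.2778, 0.    ]), np.float64(0.06754151838671407))
side pot (array([0.3805, 0.2603, 0.    ]), np.float64(0.5685129509713229)) lid (array([0.3862, 0.2605, 0.    ]), np.float64(0.6355498721227621))
(array([  0.3621,  -0.2808, -80.3367]), np.float64(0.03188086085653241))
```

Request:
arm_command(moves=[[[1,3,4,0,0,0,0],[1,3,4,0,0,0,0],[1,3,4,0,0,0,0],[1,3,4,0,0,0,0],[1,0,0,0,0,0,0],[1,0,0,0,0,0,0]]])

```text
t: 12.0
tcp_pos: [0.4518, -0.417, 0.2474]
tcp_rot: [-3.14, -0.004, 0.004]
ft_force: [0.1, 0.3, -0.0]
finger_gap: 0.998
gripper_force: 0.0
```

```bash
python3 all.py wrist crock_lid
```

```text
crock_lid wrist [ 0.5288 -0.4205  0.    ] 0.034
```

Request:
arm_command(moves=[[[1,2.2,-3.6,0,0,0,0],[1,2.2,-3.6,0,0,0,0],[1,2.2,-3.6,0,0,0,0],[1,2.2,-3.6,0,0,0,0],[1,2.2,-3.6,0,0,0,0],[1,0,0,0,0,0,0],[1,0,0,0,0,0,0]]])

```text
t: 12.75
tcp_pos: [0.5602, -0.2358, 0.2506]
tcp_rot: [3.141, 0.007, 0.003]
ft_force: [-1.0, -0.3, -0.1]
finger_gap: 1.0
gripper_force: 0.0
```

```bash
python3 all.py wrist crock
```

```text
crock wrist [ 0.6404 -0.2373  0.    ] 0.022
```

Request:
arm_command(moves=[[[1,0.9,-4.4,0,0,0,0],[1,0.9,-4.4,0,0,0,0],[1,0.9,-4.4,0,0,0,0],[1,0.9,-4.4,0,0,0,0],[1,0.9,-4.4,0,0,0,0],[1,0,0,0,0,0,0],[1,0,0,0,0,0,0]]])

```text
t: 13.5
tcp_pos: [0.6048, -0.0181, 0.2496]
tcp_rot: [3.141, 0.002, 0.0]
ft_force: [-0.4, -0.8, 0.6]
finger_gap: 1.003
gripper_force: 0.0
```

```bash
python3 all.py wrist butter_lid; python3 -c "
from h import *
s=telemetry.read_state();print(s['tcp_pos'],yaw(s))
im=[cv2.resize(cv2.imread(f'pics/{f}.png'),(400,300)) for f in ('wt','wrist_last')]
cv2.imwrite('pics/b.png',np.hstack(im))"
```

```text
butter_lid wrist [ 0.6879 -0.0204 53.858 ] 0.044
[ 0.6048 -0.0189  0.2496] 0.0025630060815912425
```

View pics/b.png

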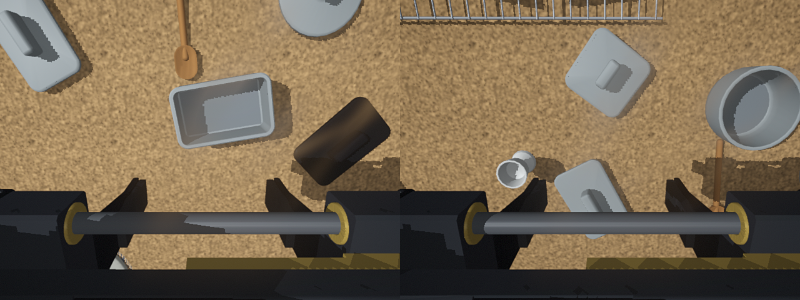

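Left panel: the terrine dish and the black look-alike. Right panel: the butter lid, with its bar running up and to the right, which is about −36° in world yaw. I'll pick the butter lid.

Request:
arm_command(moves=[[[1,4.15,0.1,0,0,0,0],[1,4.15,0.1,0,0,0,0],[1,0,0,4.2,0,0,7.2],[1,0,0,4.2,0,0,7.2],[1,0,0,4.2,0,0,7.2],[1,0,0,4.2,0,0,7.2],[1,0,0,4.2,0,0,7.3],[1,0,0,1,0,0,0]]])

```text
t: 14.35
tcp_pos: [0.684, -0.0228, 0.0237]
tcp_rot: [2.981, -0.977, -0.016]
ft_force: [-0.3, 0.3, -0.3]
finger_gap: 0.999
gripper_force: 0.0
```

Request:
arm_command(moves=[[[1,0,0,0,0,0,0],[1,0,0,0,0,0,0]]])

```text
t: 14.55
tcp_pos: [0.6901, -0.0208, 0.0317]
tcp_rot: [-2.987, 0.97, -0.006]
ft_force: [0.6, 0.7, 0.6]
finger_gap: 0.999
gripper_force: 0.0
```

```bash
python3 -c "
from h import *
s=telemetry.read_state();print(s['tcp_pos'],yaw(s),s['ft_force'])
p,K,T=cam('side'); cv2.imwrite('pics/c.png',cv2.resize(p['frame'][205:295,340:460,::-1],(600,450)))"
```

```text
[ 0.6901 -0.0208  0.0317] -35.98639640782464 [0.584  0.738  0.5769]
```

View pics/c.png

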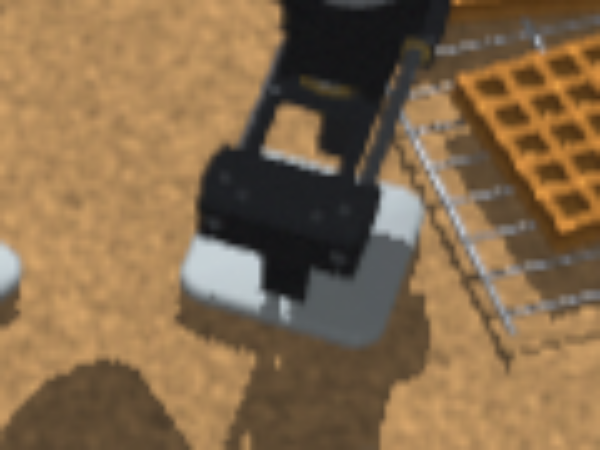

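Request:
arm_command(moves=[[[1,-0.2,0.1,0.9,0,0,0],[-1,0,0,0,0,0,0],[-1,0,0,0,0,0,0],[-1,0,0,0,0,0,0],[-1,0,0,0,0,0,0],[-1,0,0,0,0,0,0],[-1,0,0,0,0,0,0],[-1,0,0,0,0,0,0]]])

```text
t: 15.4
tcp_pos: [0.6862, -0.0196, 0.0201]
tcp_rot: [2.987, -0.972, -0.0]
ft_force: [0.3, 0.7, -0.7]
finger_gap: 0.447
gripper_force: 0.0
```

Request:
arm_command(moves=[[[-1,0,0,0,0,0,0],[-1,0,0,0,0,0,0],[-1,0,0,0,0,0,0],[-1,0,0,0,0,0,0],[-1,0,0,0,0,0,0],[-1,0,0,0,0,0,0]]])

```text
t: 16.0
tcp_pos: [0.6863, -0.0196, 0.0201]
tcp_rot: [-2.987, 0.972, -0.0]
ft_force: [0.1, 0.1, -1.2]
finger_gap: 0.201
gripper_force: 30.0
```

```bash
python3 -c "
from h import *
s=telemetry.read_state();print(s['tcp_pos'],yaw(s),s['ft_force'],s['finger_gap'])"
```

```text
[ 0.6863 -0.0196  0.0201] -36.059744891724975 [ 0.0842  0.1107 -1.1865] 0.2007791114267156
```

Request:
arm_command(moves=[[[-1,0,0,-1,0,0,0],[-1,0,0,-2.5,0,0,7.3],[-1,0,0,-2.5,0,0,7.3],[-1,0,0,-2.5,0,0,7.3],[-1,0,0,-2.5,0,0,7.2],[-1,0,0,0,0,0,0],[-1,-3,-0.2,0,0,0,0],[-1,-4.3,-0.3,0,0,0,0]]])

```text
t: 16.8
tcp_pos: [0.659, 0.0474, 0.1283]
tcp_rot: [2.645, -1.692, -0.003]
ft_force: [0.4, 1.6, -2.8]
finger_gap: 0.204
gripper_force: 30.0
```

Request:
arm_command(moves=[[[-1,-4.5,-0.3,0,0,0,0],[-1,-4.5,-0.3,0,0,0,0],[-1,-4.5,-0.4,0,0,0,0],[-1,-4.5,-0.4,0,0,0,0],[-1,-4.5,-0.4,0,0,0,0],[-1,-4.5,-0.4,0,0,0,0],[-1,-4.5,-0.3,0,0,0,0],[-1,-4.5,-0.3,0,0,0,0]]])

```text
t: 17.6
tcp_pos: [0.5324, 0.3881, 0.1283]
tcp_rot: [2.647, -1.686, -0.002]
ft_force: [0.4, 0.7, -2.7]
finger_gap: 0.204
gripper_force: 30.0
```

Request:
arm_command(moves=[[[-1,-4,-0.3,0,0,0,0],[-1,-3,-0.1,0,0,0,0],[-1,0,0,0,0,0,0],[-1,0,0,0,0,0,0]]])

```text
t: 18.0
tcp_pos: [0.5072, 0.4522, 0.1282]
tcp_rot: [2.647, -1.686, -0.001]
ft_force: [0.6, -0.7, -2.7]
finger_gap: 0.206
gripper_force: 30.0
```

```bash
cat > go.py <<'E'
from h import *
import sys
s=telemetry.read_state(); R=Ro.from_rotvec(s["tcp_rot"]).as_matrix(); print("t",s["t"],s["tcp_pos"],"yaw",yaw(s),s["ft_force"],s["finger_gap"])
if len(sys.argv)>1:
    x,y,z=map(float,sys.argv[1:4]); print("cm in tool axes",R.T@(np.array([x,y,z])-s["tcp_pos"])*100)
E
python3 go.py .5094 .4528 .09; python3 -c "
from h import *
p,K,T=cam('wrist'); cv2.imwrite('pics/d.png',p['frame'][:,:,::-1])"
```

```text
t 18.0 [0.5072 0.4522 0.1282] yaw -64.97961430541392 [ 0.5586 -0.7341 -2.6825] 0.20568077721841543
cm in tool axes [ 0.0316 -0.2385  3.818 ]
```

View pics/d.png

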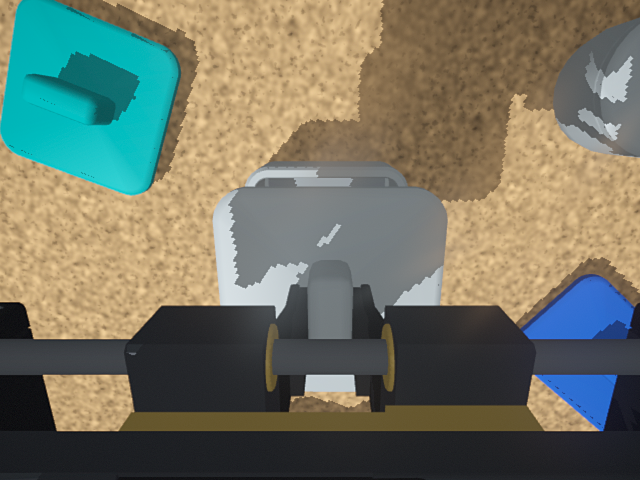

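The wrist view shows the lid plate over columns 213–447 with its far edge at about row 187. The butter dish's far rim sits just beyond it, over columns 246–412 at row 160. I'll check the alignment from these edges.

```bash
python3 - <<'E'
from h import *
f=cv2.imread("pics/d.png"); m=mask(f[:,:,::-1])
print("col330 mask rows start",[int(np.argmax(m[:,c]>0)) if 0 else int(np.where(m[100:,c])[0][0]+100) for c in (300,315,330,345,360)])
for r in (172,176,180): 
    w=np.where(m[r,200:450])[0]+200; print(r,w.min(),w.max())
for r in (215,230,245):
    w=np.where(m[r,150:500])[0]+150; print(r,w.min(),w.max())
g=cv2.cvtColor(f,cv2.COLOR_BGR2GRAY); print(g[150:200,330])
s=telemetry.read_state(); R=Ro.from_rotvec(s["tcp_rot"]).as_matrix()
p,K,T=cam("wrist")
for uv,z in (((330,187),.1261),((330,160),.046),((330,163),.046)): print(uv,R.T@(unproj(K,T,uv,z)[0]-s["tcp_pos"])*100)
E
```

```text
col330 mask rows start [161, 161, 161, 161, 161]
172 252 399
176 249 403
180 247 406
215 213 446
230 213 446
245 214 445
[116 113 113 115 120 123 123 124 122 119 119 116 117 117 117 118 119 126
 127 126 129 129 129 129 129 129 122 119 164 164 163 161 162 162 163 163
 140 115 123 127 127 127 128 129 128 128 128 129 129 129]
(330, 187) [ 5.437  -0.0206  0.2545]
(330, 160) [ 5.8233 -0.0063  8.265 ]
(330, 163) [ 5.6416 -0.0063  8.2648]
```

Request:
arm_command(moves=[[[-1,-3,0,0,0,0,0],[-1,-4,0,0,0,0,0],[-1,-2.5,0,0,0,0,0],[-1,0,0,0,0,0,0],[-1,0,0,0,0,0,0]]])

```text
t: 18.6
tcp_pos: [0.4685, 0.538, 0.1296]
tcp_rot: [2.646, -1.69, 0.0]
ft_force: [0.2, -0.0, -2.7]
finger_gap: 0.202
gripper_force: 30.0
```

```bash
sed -i 's/def fit(views,n,q0=None,dz=0):/def fit(views,n,q0=None,dz=0,rowmax=480):/; s/hi=np.minimum(hi,\[640,480\])/hi=np.minimum(hi,[640,rowmax])/' h.py
python3 - <<'E'
from h import *
w=cam("wrist"); s=telemetry.read_state(); R=Ro.from_rotvec(s["tcp_rot"]).as_matrix()
cv2.imwrite("pics/e.png",w[0]["frame"][:,:,::-1])
for rm in (180,150):
    q,c=fit([w],"butter",(.510,.450,24.8),rowmax=rm); print(q,c,R.T@(np.r_[q[:2],.046]-s["tcp_pos"])*100)
print(s["tcp_pos"],yaw(s))
E
```

```text
Traceback (most recent call last):
  File "h.py", line 48, in fit
    v=proj(K,T,pose(prism(*M[n][:4]),q0,dz)); assert (v>2).all() and (v<[638,478]).all(), "out of view"
                                                     ^^^^^^^^^^^^^^^^^^^^^^^^^^^^^^^^^^^
AssertionError: out of view
```

View pics/e.png

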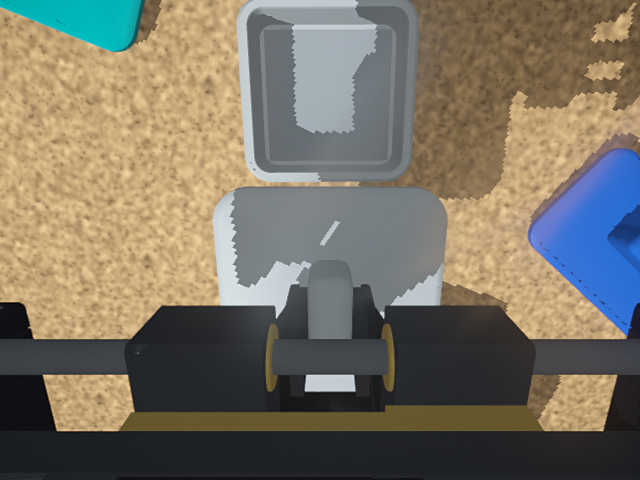

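```bash
sed -i 's/assert (v>2).all()/assert (v>-15).all()/' h.py
python3 - <<'E'
from h import *
w=cam("wrist"); s=telemetry.read_state(); R=Ro.from_rotvec(s["tcp_rot"]).as_matrix()
q,c=fit([w],"butter",(.510,.450,24.8),rowmax=184); print(q,c,R.T@(np.r_[q[:2],.046]-s["tcp_pos"])*100)
print(s["tcp_pos"],yaw(s))
p,K,T=w
print(R.T@(unproj(K,T,(330,187),s["tcp_pos"][2]-.0021)[0]-s["tcp_pos"])*100)
E
```

```text
[ 0.5102  0.4504 24.6815] 0.02711773237664372 [ 9.6079 -0.099   8.3948]
[0.4691 0.5373 0.1299] -65.2203024826882
[ 5.4189 -0.0138  0.2139]
```

Request:
arm_command(moves=[[[-1,3,-0.1,0,0,0,0],[-1,4,0,0,0,0,0],[-1,2.4,0,0,0,0,0],[-1,0,0,1.5,0,0,0],[-1,0,0,2,0,0,0],[-1,0,0,1.5,0,0,0],[-1,0,0,0,0,0,0],[-1,0,0,0,0,0,0]]])

```text
t: 19.5
tcp_pos: [0.5093, 0.4535, 0.0802]
tcp_rot: [2.647, -1.691, 0.001]
ft_force: [0.1, -1.0, -2.0]
finger_gap: 0.206
gripper_force: 30.0
```

```bash
python3 go.py .5088 .4524 .0561
```

```text
t 19.5 [0.5093 0.4535 0.0802] yaw -65.15739976754135 [ 0.1176 -1.0302 -1.9503] 0.20606431874752124
cm in tool axes [0.0714 0.0935 2.4086]
```

Request:
arm_command(moves=[[[-1,0.1,0,0.8,0,0,0],[-1,0,0,0.5,0,0,0],[-1,0,0,0.4,0,0,0],[-1,0,0,0.2,0,0,0],[-1,0,0,0.2,0,0,0],[-1,0,0,0.1,0,0,0],[-1,0,0,0,0,0,0],[-1,0,0,0,0,0,0]]])

```text
t: 20.3
tcp_pos: [0.5094, 0.4529, 0.0583]
tcp_rot: [-2.647, 1.691, -0.0]
ft_force: [-0.1, -0.8, -2.0]
finger_gap: 0.204
gripper_force: 30.0
```

```bash
python3 go.py
```

```text
t 20.3 [0.5094 0.4529 0.0583] yaw -65.15572406300481 [-0.1059 -0.7551 -2.0208] 0.20403814643366636
```

Lid is well inside the mouth, with no contact force. Lowering the last 2 mm, then releasing.

Request:
arm_command(moves=[[[-1,0,0,0.1,0,0,0],[-1,0,0,0.1,0,0,0],[-1,0,0,0.05,0,0,0],[-1,0,0,0,0,0,0],[-1,0,0,0,0,0,0]]])

```text
t: 20.8
tcp_pos: [0.5095, 0.4529, 0.0561]
tcp_rot: [-2.647, 1.691, -0.0]
ft_force: [-0.6, 0.2, 0.2]
finger_gap: 0.196
gripper_force: 30.0
```

```bash
python3 go.py
```

```text
t 20.8 [0.5095 0.4529 0.0561] yaw -65.15059195189419 [-0.6487  0.1981  0.2401] 0.19585387151178235
```

Request:
arm_command(moves=[[[1,0,0,0,0,0,0],[1,0,0,0,0,0,0],[1,0,0,0,0,0,0],[1,0,0,0,0,0,0],[1,0,0,0,0,0,0],[1,0,0,0,0,0,0],[1,0,0,-0.5,0,0,0],[1,0,0,-3,0,0,0]]])

```text
t: 21.6
tcp_pos: [0.5075, 0.4507, 0.0871]
tcp_rot: [2.639, -1.688, -0.002]
ft_force: [-0.1, -0.1, -0.0]
finger_gap: 0.849
gripper_force: 0.0
```

Request:
arm_command(moves=[[[1,0,0,-4,0,0,0],[1,0,0,-4,0,0,8.5],[1,0,0,-4,0,0,8.5],[1,0,0,-4,0,0,8.5],[1,0,0,0,0,0,8.5],[1,0,0,0,0,0,8.5],[1,0,0,0,0,0,8.5],[1,0,0,0,0,0,8.5]]])

```text
t: 22.4
tcp_pos: [0.5093, 0.4527, 0.2512]
tcp_rot: [-1.45, 2.786, 0.0]
ft_force: [0.5, 0.1, 0.1]
finger_gap: 0.996
gripper_force: 0.0
```

Request:
arm_command(moves=[[[1,0,0,0,0,0,8.2],[1,0,0,0,0,0,8.2],[1,0,0,0,0,0,8.2],[1,0,0,0,0,0,3.6],[1,1.78,-4.22,0,0,0,0],[1,1.78,-4.22,0,0,0,0],[1,1.78,-4.22,0,0,0,0],[1,1.78,-4.22,0,0,0,0]]])

```text
t: 23.2
tcp_pos: [0.5228, 0.2684, 0.2512]
tcp_rot: [-0.738, 3.053, 0.0]
ft_force: [-0.0, -0.6, 0.0]
finger_gap: 0.996
gripper_force: 0.0
```

Request:
arm_command(moves=[[[1,1.78,-4.22,0,0,0,0],[1,1.78,-4.22,0,0,0,0],[1,1.78,-4.22,0,0,0,0],[1,1.78,-4.22,0,0,0,0],[1,1.78,-4.22,0,0,0,0],[1,0,0,0,0,0,0],[1,0,0,0,0,0,0]]])

```text
t: 23.9
tcp_pos: [0.5401, 0.0407, 0.2512]
tcp_rot: [-0.733, 3.054, 0.0]
ft_force: [-0.4, -0.4, 0.7]
finger_gap: 0.997
gripper_force: 0.0
```

```bash
python3 go.py; python3 - <<'E'
from h import *
w=cam("wrist"); p,K,T=cam("side"); cv2.imwrite("pics/f.png",np.hstack([cv2.resize(p["frame"][120:210,230:350,::-1],(400,300),interpolation=cv2.INTER_CUBIC),cv2.resize(w[0]["frame"][:,:,::-1],(400,300))]))
print(fit([w],"terrine_lid",(.468,.0048,27.2)))
E
```

```text
t 23.9 [0.5401 0.0407 0.2512] yaw -152.99550889709118 [-0.3722 -0.3916  0.66  ] 0.9972570251434774
(array([ 0.4682,  0.0057, 26.984 ]), np.float64(0.03346215938554864))
```

View pics/f.png

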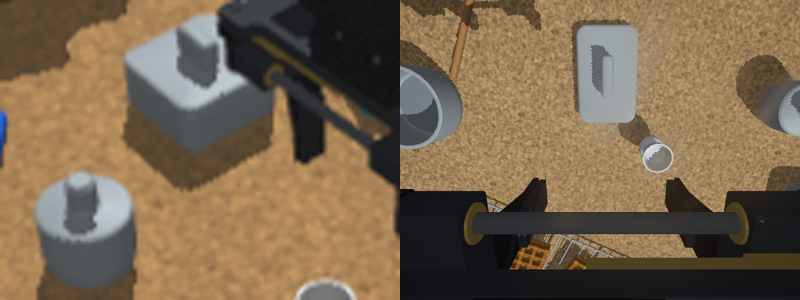

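Left panel: the pot and butter lids sit level and home. Right panel: the terrine lid at (607,74), with the egg cup clear at (657,153). Picking the terrine lid.

Request:
arm_command(moves=[[[1,2.67,0.05,3.5,0,0,0],[1,2.67,0.05,3.5,0,0,0],[1,2.67,0.05,3.5,0,0,0],[1,0,0,4,0,0,0],[1,0,0,4,0,0,0],[1,0,0,2,0,0,0],[1,0,0,1,0,0,0],[1,0,0,0,0,0,0]]])

```text
t: 24.8
tcp_pos: [0.4678, 0.0073, 0.0348]
tcp_rot: [0.739, -3.051, 0.001]
ft_force: [-0.6, 0.6, 0.9]
finger_gap: 0.998
gripper_force: 0.0
```

Request:
arm_command(moves=[[[1,0,0,0,0,0,0]]])

```text
t: 24.9
tcp_pos: [0.4691, 0.0074, 0.0365]
tcp_rot: [-0.739, 3.052, -0.0]
ft_force: [0.6, -0.4, 1.2]
finger_gap: 0.998
gripper_force: 0.0
```

```bash
python3 go.py .4682 .0057 .0215
```

```text
t 24.9 [0.4691 0.0074 0.0365] yaw -152.77351053448174 [ 0.5588 -0.3651  1.2318] 0.9975811376181086
cm in tool axes [ 0.1644 -0.1067  1.4985]
```

Request:
arm_command(moves=[[[1,0.1,-0.1,1.4,0,0,0],[-1,0,0,0,0,0,0],[-1,0,0,0,0,0,0],[-1,0,0,0,0,0,0],[-1,0,0,0,0,0,0],[-1,0,0,0,0,0,0],[-1,0,0,0,0,0,0],[-1,0,0,0,0,0,0]]])

```text
t: 25.7
tcp_pos: [0.4677, 0.0052, 0.0217]
tcp_rot: [-0.737, 3.054, -0.0]
ft_force: [0.0, -0.8, -0.1]
finger_gap: 0.448
gripper_force: 0.0
```

Request:
arm_command(moves=[[[-1,0,0,0,0,0,0],[-1,0,0,0,0,0,0],[-1,0,0,0,0,0,0],[-1,0,0,0,0,0,0],[-1,0,0,0,0,0,0],[-1,0,0,0,0,0,0]]])

```text
t: 26.3
tcp_pos: [0.4676, 0.0052, 0.0216]
tcp_rot: [0.737, -3.054, 0.0]
ft_force: [0.4, -1.1, -0.3]
finger_gap: 0.204
gripper_force: 30.0
```

```bash
python3 go.py .4682 .0057 .0215
```

```text
t 26.3 [0.4676 0.0052 0.0216] yaw -152.86169623633646 [ 0.4211 -1.1447 -0.3205] 0.20407523387349502
cm in tool axes [-0.0728  0.02    0.0103]
```

Request:
arm_command(moves=[[[-1,0,0,-1,0,0,0],[-1,0,0,-3,0,0,0],[-1,0,0,-3,0,0,-8],[-1,0,0,-3,0,0,-8],[-1,0,0,-2,0,0,-8],[-1,0,0,0,0,0,-8],[-1,0,0,0,0,0,-8],[-1,0,0,0,0,0,-8]]])

```text
t: 27.1
tcp_pos: [0.467, 0.0051, 0.1421]
tcp_rot: [-1.922, 2.485, 0.001]
ft_force: [0.7, -0.3, -2.8]
finger_gap: 0.202
gripper_force: 30.0
```

Request:
arm_command(moves=[[[-1,0,0,0,0,0,-8],[-1,0,0,0,0,0,-8],[-1,0,0,0,0,0,-8],[-1,0,0,0,0,0,-0.5],[-1,3.5,2,0,0,0,0],[-1,4,2.3,0,0,0,0],[-1,4,2.3,0,0,0,0],[-1,4,2.3,0,0,0,0]]])

```text
t: 27.9
tcp_pos: [0.4048, -0.1637, 0.142]
tcp_rot: [-2.398, 2.029, -0.0]
ft_force: [0.7, 0.2, -3.1]
finger_gap: 0.204
gripper_force: 30.0
```

Request:
arm_command(moves=[[[-1,4,2.3,0,0,0,0],[-1,4,2.3,0,0,0,0],[-1,2,1,0,0,0,0],[-1,0,0,0,0,0,0],[-1,0,0,0,0,0,0]]])

```text
t: 28.4
tcp_pos: [0.3668, -0.2706, 0.1416]
tcp_rot: [-2.396, 2.031, 0.001]
ft_force: [-0.3, -0.6, -1.5]
finger_gap: 0.204
gripper_force: 30.0
```

```bash
python3 go.py .3622 -.2815 .0716;  python3 - <<'E'
from h import *
w=cam("wrist"); cv2.imwrite("pics/g.png",w[0]["frame"][:,:,::-1])
E
```

```text
t 28.4 [ 0.3668 -0.2706  0.1416] yaw -80.56690371483106 [-0.319  -0.5719 -1.5305] 0.20354936231429674
cm in tool axes [0.9985 0.6339 7.0013]
```

View pics/g.png

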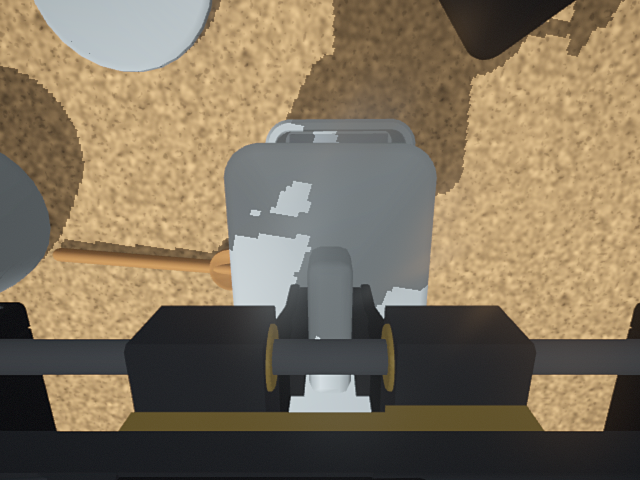

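Request:
arm_command(moves=[[[-1,1,0.6,0,0,0,0],[-1,0,0,1.5,0,0,0],[-1,0,0,1.5,0,0,0],[-1,0,0,0,0,0,0],[-1,0,0,0,0,0,0]]])

```text
t: 28.95
tcp_pos: [0.3635, -0.2812, 0.1119]
tcp_rot: [2.401, -2.025, -0.0]
ft_force: [0.0, -0.6, -1.9]
finger_gap: 0.208
gripper_force: 30.0
```

```bash
python3 go.py .3622 -.2815 .0716;  python3 - <<'E'
from h import *
s=telemetry.read_state(); R=Ro.from_rotvec(s["tcp_rot"]).as_matrix()
w=cam("wrist"); p,K,T=w; f=p["frame"]; cv2.imwrite("pics/g2.png",f[:,:,::-1])
m=mask(f); tool=lambda uv,z: R.T@(unproj(K,T,uv,z)[0]-s["tcp_pos"])*100
print("far rows",[int(np.where(m[90:,c])[0][0]+90) for c in (300,320,340,360,380)])
for r in range(118,150,4):
    x=np.where(m[r,220:460])[0]+220; print(r,x.min(),x.max(),tool((x.min(),r),.06)[1],tool((x.max(),r),.06)[1])
for r in (170,200,230):
    x=np.where(m[r,180:480])[0]+180; z=s["tcp_pos"][2]-.0036; print(r,x.min(),x.max(),tool((x.min(),r),z)[1],tool((x.max(),r),z)[1])
g=cv2.cvtColor(f,cv2.COLOR_RGB2GRAY); print(g[105:155,345])
for r in range(115,150,5): print(r,tool((345,r),.06)[0],tool((345,r),s["tcp_pos"][2]-.0036)[0])
E
```

```text
t 28.95 [ 0.3635 -0.2812  0.1119] yaw -80.30048664345682 [ 0.0152 -0.6478 -1.8602] 0.20829876605908948
cm in tool axes [0.0097 0.1301 4.0261]
far rows [135, 135, 135, 132, 135]Traceback (most recent call last):
  File "<stdin>", line 7, in <module>
    return umr_minimum(a, axis, None, out, keepdims, initial, where)
ValueError: zero-size array to reduction operation minimum which has no identity
```

```bash
python3 - <<'E'
from h import *
s=telemetry.read_state(); R=Ro.from_rotvec(s["tcp_rot"]).as_matrix()
p,K,T=cam("wrist"); f=p["frame"]; m=mask(f); tool=lambda uv,z: R.T@(unproj(K,T,uv,z)[0]-s["tcp_pos"])*100
zl=s["tcp_pos"][2]-.0036
g=cv2.cvtColor(f,cv2.COLOR_RGB2GRAY); print(g[125:152,345],g[125:152,310])
for r in (132,135,138,143,145): print(r,"dish",tool((345,r),.06)[0],"lid",tool((345,r),zl)[0])
for r in (138,140,160,180,200):
    x=np.where(m[r,180:480])[0]+180; print(r,x.min(),x.max(),"dish",tool((x.min(),r),.06)[1],tool((x.max(),r),.06)[1],"lid",tool((x.min(),r),zl)[1],tool((x.max(),r),zl)[1])
E
```

```text
[112 113 115 115 117 117 107 107 110 114 112 106 108 111 117 117 117 114
 115 119 120 120 121 121 122 122 122] [113 115 113 106 106 102 103 105 107 107 106 103 103 108 119 118 118 115
 117 121 122 122 122 124 125 125 126]
132 dish 7.544347579245136 lid 7.6577846023483165
135 dish 7.391560598346534 lid 7.5398144339258355
138 dish 7.238110529964501 lid 7.421332281159934
143 dish 6.980875121470108 lid 7.22271519817399
145 dish 6.8774573256277005 lid 7.142864056920621
138 274 394 dish -2.9733791941177157 3.386344981556571 lid -2.3043688382133407 2.606113244175138
140 267 400 dish -3.3492585066076415 3.709652185285152 lid -2.594593473454948 2.855745804827502
160 228 431 dish -5.499266553842216 5.433303047325816 lid -4.254661693601784 4.1866143205908815
180 224 436 dish -5.800185083030043 5.787416557864639 lid -4.487007469144616 4.4600331042676515
200 225 434 dish -5.832749020850167 5.763905831619375 lid -4.512150797499852 4.44187995850499
```

Request:
arm_command(moves=[[[-1,0.05,0.15,1,0,0,0],[-1,0,0,1,0,0,0],[-1,0,0,0.6,0,0,0],[-1,0,0,0.4,0,0,0],[-1,0,0,0.4,0,0,0],[-1,0,0,0.2,0,0,0],[-1,0,0,0.2,0,0,0],[-1,0,0,0,0,0,0]]])

```text
t: 29.85
tcp_pos: [0.3618, -0.2821, 0.0735]
tcp_rot: [2.4, -2.027, -0.0]
ft_force: [-0.2, -0.8, -2.8]
finger_gap: 0.2
gripper_force: 30.0
```

Request:
arm_command(moves=[[[-1,0,0,0.1,0,0,0],[-1,0,0,0.05,0,0,0],[-1,0,0,0.05,0,0,0],[-1,0,0,0,0,0,0],[-1,0,0,0,0,0,0]]])

```text
t: 30.35
tcp_pos: [0.3618, -0.2821, 0.0717]
tcp_rot: [-2.4, 2.027, -0.0]
ft_force: [0.2, 1.3, -2.9]
finger_gap: 0.205
gripper_force: 30.0
```

```bash
python3 go.py
```

```text
t 30.35 [ 0.3618 -0.2821  0.0717] yaw -80.36006859695361 [ 0.2278  1.2679 -2.8675] 0.20471977265532532
```

Right at home height but still bearing the weight; lowering a touch more until contact.

Request:
arm_command(moves=[[[-1,0,0,0.05,0,0,0],[-1,0,0,0.05,0,0,0],[-1,0,0,0,0,0,0],[-1,0,0,0,0,0,0]]])

```text
t: 30.75
tcp_pos: [0.3619, -0.2821, 0.0716]
tcp_rot: [2.401, -2.026, 0.001]
ft_force: [-1.2, 2.1, 5.4]
finger_gap: 0.204
gripper_force: 30.0
```

```bash
python3 go.py
```

```text
t 30.75 [ 0.3619 -0.2821  0.0716] yaw -80.33650582861729 [-1.2069  2.1477  5.3796] 0.2044752900001305
```

Request:
arm_command(moves=[[[1,0,0,0,0,0,0],[1,0,0,0,0,0,0],[1,0,0,0,0,0,0],[1,0,0,0,0,0,0],[1,0,0,0,0,0,0],[1,0,0,0,0,0,0],[1,0,0,-0.5,0,0,0],[1,0,0,-3,0,0,0]]])

```text
t: 31.55
tcp_pos: [0.3594, -0.2811, 0.1036]
tcp_rot: [2.398, -2.026, -0.012]
ft_force: [0.4, -0.6, -0.7]
finger_gap: 0.845
gripper_force: 0.0
```

Request:
arm_command(moves=[[[1,0,0,-4,0,0,0],[1,0,0,-4,0,0,0],[1,2.1,-3.5,-3,0,0,0],[1,2.1,-3.5,-2,0,0,0],[1,2.1,-3.5,-1,0,0,0],[1,2.1,-3.5,0,0,0,0],[1,0,0,0,0,0,0],[1,0,0,0,0,0,0]]])

```text
t: 32.35
tcp_pos: [0.5133, -0.3411, 0.2441]
tcp_rot: [2.4, -2.027, -0.004]
ft_force: [-0.5, -1.1, 1.0]
finger_gap: 0.999
gripper_force: 0.0
```

```bash
python3 - <<'E'
from h import *
w=cam("wrist"); p,K,T=cam("side"); cv2.imwrite("pics/i.png",np.hstack([cv2.resize(p["frame"][320:440,220:380,::-1],(400,300),interpolation=cv2.INTER_CUBIC),cv2.resize(w[0]["frame"][:,:,::-1],(400,300))]))
for n,q in (("crock_lid",(.5288,-.4205,0)),("crock",(.6404,-.2373,0))):
    try: print(fit([w],n,q))
    except Exception as e: print(e)
E
python3 go.py .5288 -.4205 .0215
```

```text
(array([ 0.5284, -0.4202,  0.    ]), np.float64(0.039006309438404774))
(array([ 0.6428, -0.2313,  0.    ]), np.float64(0.41558979152409403))
t 32.45 [ 0.5124 -0.3409  0.2452] yaw -80.36389202923733 [-0.0388 -0.3022  0.214 ] 1.0008906160192612
cm in tool axes [ 8.1308 -0.3049 22.3671]
```

View pics/i.png

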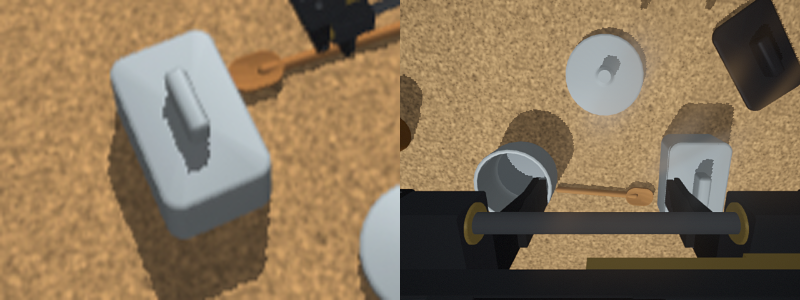

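Left panel: the terrine lid is home. Right panel: the crock lid at (605,75). Picking it.

Request:
arm_command(moves=[[[1,2.7,-0.1,4,0,0,0],[1,2.7,-0.1,4,0,0,0],[1,2.7,-0.1,4,0,0,0],[1,0,0,4,0,0,0],[1,0,0,3,0,0,0],[1,0,0,2,0,0,0],[1,0,0,0,0,0,0],[1,0,0,0,0,0,0]]])

```text
t: 33.25
tcp_pos: [0.5298, -0.4208, 0.0366]
tcp_rot: [2.401, -2.026, 0.002]
ft_force: [0.3, -0.5, 0.6]
finger_gap: 0.999
gripper_force: 0.0
```

```bash
python3 go.py .5285 -.4203 .0215
```

```text
t 33.25 [ 0.5298 -0.4208  0.0366] yaw -80.33414408248672 [ 0.2563 -0.4911  0.6159] 0.9990019081706506
cm in tool axes [-0.0723  0.1242  1.5088]
```

Request:
arm_command(moves=[[[1,0,0.1,1.4,0,0,0],[-1,0,0,0,0,0,0],[-1,0,0,0,0,0,0],[-1,0,0,0,0,0,0],[-1,0,0,0,0,0,0],[-1,0,0,0,0,0,0],[-1,0,0,0,0,0,0],[-1,0,0,0,0,0,0]]])

```text
t: 34.05
tcp_pos: [0.5289, -0.4208, 0.0213]
tcp_rot: [-2.4, 2.027, -0.0]
ft_force: [-0.3, 0.2, -0.8]
finger_gap: 0.446
gripper_force: 0.0
```

Request:
arm_command(moves=[[[-1,0,0,0,0,0,0],[-1,0,0,0,0,0,0],[-1,0,0,0,0,0,0],[-1,0,0,0,0,0,0],[-1,0,0,0,0,0,0]]])

```text
t: 34.55
tcp_pos: [0.5289, -0.4208, 0.0212]
tcp_rot: [-2.4, 2.027, 0.0]
ft_force: [0.6, -0.4, -0.6]
finger_gap: 0.291
gripper_force: 30.0
```

```bash
python3 go.py .6404 -.2373 .142
```

```text
t 34.55 [ 0.5289 -0.4208  0.0212] yaw -80.36022826093999 [ 0.6159 -0.3726 -0.6313] 0.29114871802059067
cm in tool axes [-16.2243 -14.0636 -12.0763]
```

Request:
arm_command(moves=[[[-1,0,0,-1,0,0,0],[-1,0,0,-3,0,0,0],[-1,0,0,-4,0,0,0],[-1,0,0,-4,0,0,0],[-1,0,0,0,0,0,0],[-1,-2.5,-1.2,0,0,0,0],[-1,-3.7,-1.8,0,0,0,0],[-1,-3.7,-1.8,0,0,0,0]]])

```text
t: 35.35
tcp_pos: [0.5588, -0.3141, 0.1405]
tcp_rot: [2.398, -2.029, -0.003]
ft_force: [0.6, -0.3, -3.2]
finger_gap: 0.289
gripper_force: 30.0
```

Request:
arm_command(moves=[[[-1,-3.7,-1.8,0,0,0,0],[-1,-3.7,-1.8,0,0,0,0],[-1,-3.7,-1.8,0,0,0,0],[-1,-3.7,-1.8,0,0,0,0],[-1,-3.7,-1.8,0,0,0,0],[-1,-1,-0.3,0,0,0,0],[-1,0,0,0,0,0,0],[-1,0,0,0,0,0,0]]])

```text
t: 36.15
tcp_pos: [0.618, -0.1077, 0.1409]
tcp_rot: [2.399, -2.026, -0.002]
ft_force: [-0.3, -1.4, -2.7]
finger_gap: 0.29
gripper_force: 30.0
```

```bash
python3 - <<'E'
from h import *
w=cam("wrist"); p,K,T=w; s=telemetry.read_state(); R=Ro.from_rotvec(s["tcp_rot"]).as_matrix(); cv2.imwrite("pics/j.png",p["frame"][:,:,::-1])
for rm in (150,170,190):
    try: q,c=fit([w],"crock",(.6404,-.2373,0),rowmax=rm); print(rm,q,c,R.T@(np.r_[q[:2],.066]-s["tcp_pos"])*100)
    except Exception as e: print(e)
E
python3 go.py .6405 -.2379 .076
```

```text
out of view
out of view
out of view
t 36.2 [ 0.618  -0.1083  0.141 ] yaw -80.42140527618297 [-0.4313 -0.1578 -2.4777] 0.288758234180396
cm in tool axes [13.1581 -0.0682  6.4953]
```

View pics/j.png

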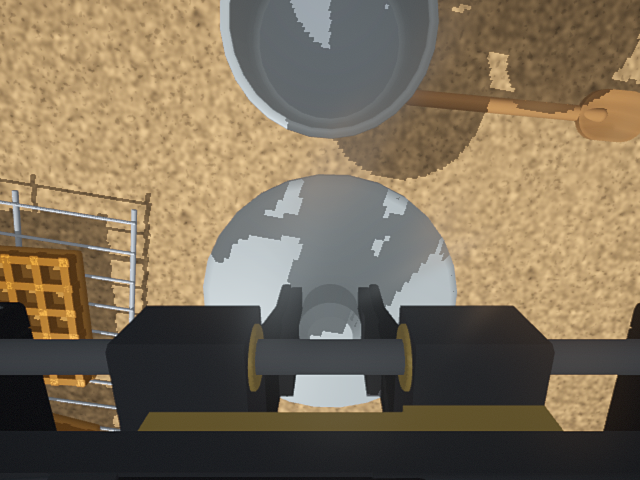

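The crock's mouth is at the top centre (330,30) and partly cut off, and the lid plate is at (330,290). I'll fit the cropped view.

```bash
sed -i 's/assert (v>-15)/assert (v>-90)/' h.py; python3 - <<'E'
from h import *
w=cam("wrist"); p,K,T=w; s=telemetry.read_state(); R=Ro.from_rotvec(s["tcp_rot"]).as_matrix()
for rm in (150,165):
    q,c=fit([w],"crock",(.6404,-.2373,0),rowmax=rm); print(rm,q,c,R.T@(np.r_[q[:2],.066]-s["tcp_pos"])*100)
for r in (178,176,174): print("lid edge",R.T@(unproj(K,T,(330,r),s["tcp_pos"][2]-.0032)[0]-s["tcp_pos"])*100)
E
```

```text
Traceback (most recent call last):
  File "h.py", line 48, in fit
    v=proj(K,T,pose(prism(*M[n][:4]),q0,dz)); assert (v>-90).all() and (v<[638,478]).all(), "out of view"
                                                     ^^^^^^^^^^^^^^^^^^^^^^^^^^^^^^^^^^^^^
AssertionError: out of view
```

Request:
arm_command(moves=[[[-1,2,0,0,0,0,0],[-1,2,0,0,0,0,0],[-1,0,0,0,0,0,0],[-1,0,0,0,0,0,0]]])

```text
t: 36.65
tcp_pos: [0.6248, -0.1481, 0.141]
tcp_rot: [2.397, -2.03, -0.001]
ft_force: [0.0, 0.7, -2.7]
finger_gap: 0.287
gripper_force: 30.0
```

```bash
python3 - <<'E'
from h import *
w=cam("wrist"); p,K,T=w; s=telemetry.read_state(); R=Ro.from_rotvec(s["tcp_rot"]).as_matrix()
for rm in (150,165):
    q,c=fit([w],"crock",(.6404,-.2373,0),rowmax=rm); print(rm,q,c,R.T@(np.r_[q[:2],.066]-s["tcp_pos"])*100)
E
python3 go.py .6405 -.2379 .0772
```

```text
150 [ 0.6403 -0.2357  0.    ] 0.010825491119348163 [ 8.9573 -0.0681  7.5043]
165 [ 0.6404 -0.2358  0.    ] 0.012410809401498746 [ 8.9673 -0.068   7.5043]
t 36.7 [ 0.6249 -0.1475  0.1411] yaw -80.4588551007651 [-0.1112 -0.0251 -2.1235] 0.2900469561747669
cm in tool axes [ 9.1744 -0.0472  6.3842]
```

Request:
arm_command(moves=[[[-1,3,-0.05,0,0,0,0],[-1,4,0,0,0,0,0],[-1,2.05,0,0,0,0,0],[-1,0,0,1,0,0,0],[-1,0,0,2,0,0,0],[-1,0,0,1.5,0,0,0],[-1,0,0,0,0,0,0],[-1,0,0,0,0,0,0]]])

```text
t: 37.5
tcp_pos: [0.641, -0.2353, 0.096]
tcp_rot: [2.401, -2.025, -0.001]
ft_force: [0.4, -0.2, -1.7]
finger_gap: 0.289
gripper_force: 30.0
```

```bash
python3 go.py .6404 -.237 .0772
```

```text
t 37.5 [ 0.641  -0.2353  0.096 ] yaw -80.29809954594492 [ 0.4486 -0.1867 -1.6888] 0.2894495816383535
cm in tool axes [0.1519 0.0899 1.8813]
```

Request:
arm_command(moves=[[[-1,0.1,0.05,0.5,0,0,0],[-1,0,0,0.4,0,0,0],[-1,0,0,0.3,0,0,0],[-1,0,0,0.2,0,0,0],[-1,0,0,0.2,0,0,0],[-1,0,0,0.1,0,0,0],[-1,0,0,0,0,0,0],[-1,0,0,0,0,0,0]]])

```text
t: 38.3
tcp_pos: [0.6408, -0.237, 0.0793]
tcp_rot: [-2.4, 2.027, -0.0]
ft_force: [0.5, 1.0, -2.1]
finger_gap: 0.289
gripper_force: 30.0
```

```bash
python3 go.py .6404 -.237 .0772
```

```text
t 38.3 [ 0.6408 -0.237   0.0793] yaw -80.3607232047466 [ 0.4564  1.0344 -2.1201] 0.28925602065369604
cm in tool axes [-0.0095  0.0396  0.2145]
```

Request:
arm_command(moves=[[[-1,0,0,0.1,0,0,0],[-1,0,0,0.05,0,0,0],[-1,0,0,0.05,0,0,0],[-1,0,0,0.05,0,0,0],[-1,0,0,0,0,0,0],[-1,0,0,0,0,0,0]]])

```text
t: 38.9
tcp_pos: [0.6407, -0.237, 0.0772]
tcp_rot: [2.4, -2.027, 0.0]
ft_force: [-1.3, 0.7, 1.2]
finger_gap: 0.292
gripper_force: 30.0
```

```bash
python3 go.py
```

```text
t 38.9 [ 0.6407 -0.237   0.0772] yaw -80.34618914227316 [-1.2627  0.7081  1.1949] 0.2923388051661411
```

Contact at home height. Releasing and retreating for a final check.

Request:
arm_command(moves=[[[1,0,0,0,0,0,0],[1,0,0,0,0,0,0],[1,0,0,0,0,0,0],[1,0,0,0,0,0,0],[1,0,0,0,0,0,0],[1,0,0,0,0,0,0],[1,0,0,-0.5,0,0,0],[1,0,0,-3,0,0,0]]])

```text
t: 39.7
tcp_pos: [0.6381, -0.2363, 0.1081]
tcp_rot: [2.397, -2.025, -0.013]
ft_force: [-0.2, 0.7, -0.8]
finger_gap: 0.93
gripper_force: 0.0
```

Request:
arm_command(moves=[[[1,0,0,-4,0,0,0],[1,0,0,-4,0,0,0],[1,0,0,-4,0,0,0],[1,-4,0,-2,0,0,0],[1,-4,0,0,0,0,0],[1,-4,0,0,0,0,0],[1,-2,0,0,0,0,0],[1,0,0,0,0,0,0]]])

```text
t: 40.5
tcp_pos: [0.617, -0.0965, 0.2528]
tcp_rot: [-2.403, 2.022, -0.001]
ft_force: [0.7, -0.4, -0.4]
finger_gap: 1.001
gripper_force: 0.0
```

```bash
python3 - <<'E'
from h import *
p,K,T=cam("side"); cv2.imwrite("pics/k.png",cv2.resize(p["frame"][100:460,150:520,::-1],(600,584),interpolation=cv2.INTER_CUBIC))
w=cam("wrist"); cv2.imwrite("pics/k2.png",w[0]["frame"][:,:,::-1])
for n,q,h in (("crock_lid",(.6404,-.2373,0),.056),("terrine_lid",(.362,-.281,-80.3),.05),("butter_lid",(.5102,.4504,24.7),.036),("pot_lid",(.3785,.2818,0),.046)):
    b=n[:-4]
    for c,V in (("top",cam("top")),("side",(p,K,T))):
        try: print(n,c,"dish",*fit([V],b,q))
        except Exception as e: print(n,c,e)
E
```

```text
crock_lid top dish [ 0.6413 -0.2422  0.    ] 0.1418902586415277
crock_lid side dish [ 0.644 -0.233  0.   ] 0.02640087360554999
terrine_lid top dish [  0.3596  -0.2859 -80.4514] 0.041606804206654746
terrine_lid side dish [  0.3629  -0.2793 -80.9163] 0.03347682957710818
butter_lid top dish [ 0.5091  0.4518 24.7294] 0.05815027376476023
butter_lid side dish [ 0.513   0.4562 24.6662] 0.0625644705565771
pot_lid top dish [0.376 0.282 0.   ] 0.03840451817860924
pot_lid side dish [0.3796 0.2885 0.    ] 0.04812286689419798
```

View pics/k.png

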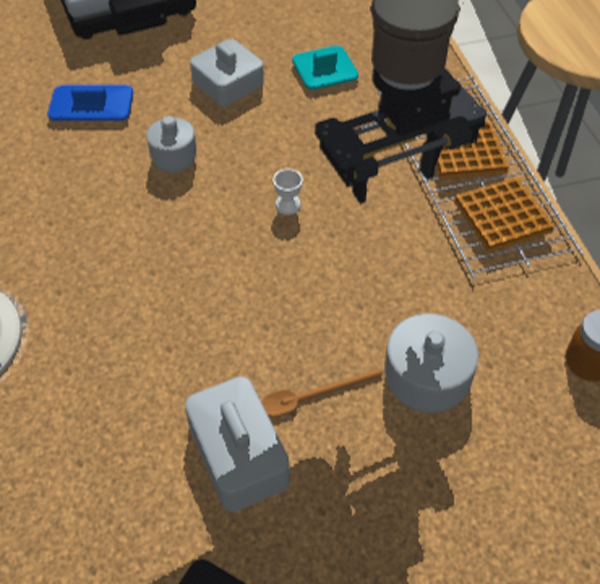

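All four lids look level and home. The dishes, spoon and egg cup are where they were, and the gripper touches nothing.

```bash
python3 -c "
from bench import workorder; print(workorder.close_job())"
```

```text
the job is handed in; nothing more can be done
None
```

All four lids are on their dishes, level and fully home in the final side view, with the dishes, spoon and egg cup where they were; the job was handed in at about 41 s of the 128 s allowed, and no verdict was shown.

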